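# Flip the ratchet to tighten and clamp the microphone-boom mount

### The job

The twin microphone-boom mount is still loose on the studio ledge; its clamp screw has the reversible ratchet sitting on it, but the ratchet is set to loosen. Gently flip the ratchet's small reversing lever over to the tighten side, then swing the ratchet handle back and forth between the two boom sockets until the clamp screw is firmly snug, about 2 newton-metres (some 13 newtons of pull at the middle of the black grip), without overtightening it. Leave the ratchet on the screw, still set to tighten, and leave everything else where it is.

Things in the scene. Friction and masses are not known exactly. Their poses are not given: they have to be found in the camera images.
- ledge: Raised wooden ledge along the far part of the desk, 660 mm long (its y), 170 mm deep (its x), board 22 mm thick with its top 62 mm above the desk. Origin on the desk under its centre; its -x edge is the one that faces the robot. Fixed.
- clamp: Grey cast C-shaped mount, fixed on the ledge's robot-side edge. Origin on the axis of the upright clamp screw, about level with the ledge's top (within 1.5 mm); x points across the ledge away from the robot's side, y along the ledge (left as seen from the robot), z up. Its upper arm, top 53 mm above the origin, carries the screw.
- socket_left (a point): Rim centre of the left empty boom socket, an upright tube 22 mm across on the mount, 74 mm to the robot's side and 75 mm to the left (+y) of the screw axis, rim 99 mm above the clamp's origin. The ratchet handle can swing only between the two sockets.
- socket_right (a point): The same on the right, at y = -75 mm in the clamp's frame.
- screw: Upright clamp screw on the clamp's axis, turning with its socket under the ratchet head. Quick thread, 8 mm per turn, right-handed: clockwise from above tightens. Its black foot, 28 mm across, hangs 0.3 to 2.3 mm above the ledge, how much is not known. It turns with about 0.25 N m until the foot bears, then the torque rises by about 3 N m per radian; it stays where it is left. Foot load about 33 N at 2 N m.
- ratchet (a joint): Angle of the ratchet handle about the screw axis, rad, positive clockwise from above. 0: the handle points along the clamp's -x, to the robot; positive: its end is towards the clamp's +y. It stops at -0.6 and +0.6 against the boom sockets: that stop is felt too and does not mean the screw is tight. Friction about 0.25 N m.
- head (a point): Centre of the top of the ratchet's round steel head, 39 mm across, on the screw axis 100 mm above the clamp's origin (head 20 mm high). 24 teeth: after a return stroke up to 0.27 rad is lost before it drives again. The drag of a return stroke does not turn the screw.
- grip (a point): Middle of the round black grip of the ratchet handle, on its centre line, 157 mm from the screw axis, 90 mm above the clamp's origin. Grip 22 mm thick, from 118 to 196 mm (the end) from the axis; between it and the head a steel shank 14 mm thick. x points along the handle towards the head.
- pawl (a joint): Angle of the reversing lever relative to the handle, rad, -0.36 to +0.36, sprung over centre: it snaps to either side. Negative (as found): loosens, drives anticlockwise. Positive: tightens, drives clockwise; the lever's tip then stands to the side the handle is pulled to (the clamp's +y when the handle is at 0). It may stop at 0.2 until its nose drops between two teeth.
- lever: The small dark reversing lever on the ratchet head. Origin on its pivot, 26 mm from the screw axis along the handle, 100 mm above the clamp's origin; x points from tip to pivot. A bar 6 mm wide, top 8 mm above the origin, with an upright round stud 9 mm across at its end, 27 mm from the pivot, top 21 mm above the origin; shank top 3 mm below it. 1 to 3 N sideways at the stud flips it; 15 N would damage it.
- lever_tip (a point): Centre of the top of the lever's stud.
- mug: White mug, 80 mm across, 92 mm high, on the desk. Origin under its centre. Bystander.
- recorder: Black and cream recorder (flute), 315 mm long, 30 mm thick, lying on the desk along its x. Bystander.
- spare_socket: Spare steel socket, 26 mm across, 38 mm high, standing on the ledge. Bystander.
- hex_key: L-shaped hex key, 90 by 35 mm, 6 mm thick, lying on the desk. Bystander.
- marker: Marker pen, 118 mm long, 10 mm thick, lying on the desk along its x. Bystander.
- microphone: Microphone without its boom, 190 mm long, 50 mm thick, lying on the ledge along its x. Bystander.
- headphones: Headphones lying on the desk, about 190 by 185 mm, 79 mm high. Origin under the midpoint between the cups. Bystander.

How it is judged (in metres and radians):
On the way, in this order (a step that is already met when the one before it is completed fails the run):
1. the reversing lever is flipped to the tighten side while the clamp is still loose (value of joint pawl above 0.15 rad and contact force between screw and ledge below 5 N), for 0.2 s.
2. the screw's foot bears on the ledge, firmly tightened (contact force between screw and ledge above 20 N), for 0.2 s.
At the end, for the whole second after the job is handed in: The clamp screw is snug: its foot presses on the ledge with 20 to 55 N (any tightening pull of about 1.5 to 2.7 N m gives that), the reversing lever is on the tighten side (above 0.15 rad), and the ratchet handle is at rest on the screw, anywhere in its swing (contact force between screw and ledge between 20 and 55 N and value of joint pawl above 0.15 rad and velocity of joint ratchet between -0.1 and 0.1 rad/s); the robot touches nothing.
It fails at once if the clamp screw is overtightened: its foot presses on the ledge with more than 60 N (about 3 N m or more at the handle) (contact force between screw and ledge above 60 N).
It fails at once if the reversing lever is forced, with more than 15 N (contact force between any of the fingers, the arm and lever above 15 N).
It fails at once if a bystander is moved by more than 30 mm (distance of any of mug, recorder, spare_socket, hex_key, marker, microphone, headphones from where it was at the start of the episode above 0.03 m).
It also fails if it takes over 72 s, if anything falls off the work surface, if the arm or the gripper's body presses on something with over 40 N, if the wrist force passes 120 N, or if a joint passes its speed limit or range.

### The arm

A 6-joint arm with a two-finger parallel gripper is mounted at the origin on the work surface. World frame = base frame: x ahead of the robot, y to its left, z up, the work surface at z = 0. Lengths are in mm, angles in rad, forces in N, time in s.
With the tool pointing down it reaches from about 350 to 775 mm from the base axis. Payload 7.3 kg.
Tool frame: the origin (TCP) lies at the very end of the fingers, on their centre line; the grasp point (between the pads) lies 19 mm behind it (pinch_z is the distance from the TCP to the grasp point, in mm); z points along the fingers, y is the direction in which the jaws open and shut (so a half turn about z gives the same grasp; the last joint's range is limited). The gripper opens to 92 mm and grips with 3 to 60 N. Pads are 19 mm wide; open, the fingers measure 130 mm over their backs; the gripper's body (75 mm by 190 mm) begins 47 mm behind the grasp point.
Start: joints at [-1.316, 0.342, 1.524, -0, 1.275, -0.146], TCP at [204.855, -483.404, 226.741] pointing down, gripper open.
Joint ranges: [-2.53, 2.53], [-0.77, 2.02], [0.04, 2.7], [-1, 4.14], [0.28, 2.66], [-3.11, 3.11]. Speed limits (rad/s): [2.57, 2.57, 3.14, 3.14, 3.14, 3.14].

### API

Orientations are given as [roll, pitch, yaw] about the fixed x, y, z axes, in that order (R = Rz(yaw) Ry(pitch) Rx(roll)).
In Python, from plant import * gives the robot as it stands.
- The arm moves only by the tool step_arm, never from a script. Its argument "moves" is one flat list of numbers, 7 for each row, row after row: the shift along the tool's x, y, z scaled (see below), then the turn, a rotation vector about the tool's x, y, z scaled (see below), then the closure, from -1 (fully open) to 1 (shut). A call has 1 to 8 rows; each row shifts and turns the pose as measured when the row begins, along the tool's axes as they then stand; what a row does not reach is not made up. The controller multiplies each number of a shift by 2 cm and each number of a turn by 4 degrees. A row lasts 1/12 s, in which the tool goes at most 41.7 mm and 7.16 degrees, less where a joint would pass 70% of its speed; a pose out of reach is approached as far as the arm can. A call with a number of a shift or a turn outside -1 to 1 is refused whole. A call with a gripper value outside its range is refused whole. The fingers move at their own pace and stop on an object; the grip force is fixed at half the most. Time passes only in rows, so rows that do not move let the fingers close. It gives the time, the measured TCP pose, the force and the opening at its end, in the units of the state.
- get_obs(): the state, without advancing time (a new reading comes with each control period).
- capture(name): name is "side" or "top"; returns the picture (400x640x3 uint8, red, green, blue); there is no depth.
- get_calibration(name): a dict with "mtx" (3x3 intrinsics, pixels), "k1" (the pictures are not rectified: a ray, as slopes to the right and down, at radius r is drawn at 1 + k1 r^2 times it, then the intrinsics apply), "eye" and "orientation" of the camera in the world. Camera axes: x right, y down, z forward; pixel columns grow to the right and rows downward; lengths in mm; the calibration is good to about 2 mm. A picture is of the moment at which its call begins. get_calibration takes no time and is no camera call.
- close_job(): hands the job in, once; it reports no verdict.
The state is a dict: "time": time; "joint_positions": joint angles; "dq": joint speeds; "tau": joint torques, N m; "tool_pos": TCP position; "tcp_rot": TCP orientation; "contact_force": force on the tool from outside, world axes, zero at the start; "moment": the same for the moment, N m; "grip_width": finger opening in mm.
Only numpy, scipy, OpenCV 4.12 (cv2) and the standard library are available. Lean on these libraries where they do the work, as an engineer would, in place of code of your own. Each camera call takes 0.05 s, during which the arm holds its last target.

## Working session

There is one attempt and no reset: what is moved stays moved. The work goes in short steps, Python scripts to look and compute and a tool call to move; the robot and the scene stay as the last step left them, time stands still between calls to the robot, and variables do not carry over. Pictures are saved under pics/ and viewed, and the job is handed in when it is done.

Besides the shell and the picture viewer there is one more tool, called after "Request:" by a JSON object that holds its "fn" and its "kwargs". step_arm: Moves the arm, as the interface text tells. Shifts and turns lie within -1 to 1; 1 stands for 2 cm of shift or 4 degrees of turn. Its arguments: {"type":"object","properties":{"moves":{"type":"array"}},"required":["moves"]}

```bash
ls; mkdir -p pics
python3 - <<'E'
from plant import *
import cv2
o=get_obs();print(o)
for n in("side","top"):
    c=get_calibration(n);print(n,c)
    cv2.imwrite(f"pics/{n}0.png",cv2.cvtColor(capture(n),cv2.COLOR_RGB2BGR))
E
```

```text
pics
{'time': 0.0, 'joint_positions': array([-1.31600420e+00,  3.42701350e-01,  1.52501655e+00, -1.59396601e-05,
        1.27538344e+00, -1.45996707e-01]), 'dq': array([-0.00175197, -0.0005875 ,  0.00052407,  0.00043745,  0.00141672,
       -0.00061942]), 'tau': array([ 2.44414550e-03, -4.31234765e+01, -2.44215578e+01,  7.20574474e-02,
        5.58462983e-02, -1.17545346e-04]), 'tool_pos': array([ 204.74083421, -482.99364216,  226.05621346]), 'tcp_rot': array([-3.14009780e+00, -2.04401693e-04,  4.00793335e-01]), 'contact_force': array([ 0.31403192, -0.59393151, -0.26130941]), 'moment': array([-0.021318  ,  0.01793089, -0.00461687]), 'grip_width': 92.0167546714898}
side {'mtx': array([[439.56080846,   0.        , 315.71098298],
       [  0.        , 439.56080846, 204.65132008],
       [  0.        ,   0.        ,   1.        ]]), 'k1': -0.11710294900356727, 'eye': array([102.22974821, 719.76823605, 973.5148076 ]), 'orientation': array([-2.34196938,  0.00995936, -2.61775283])}
top {'mtx': array([[410.29691898,   0.        , 327.65470269],
       [  0.        , 410.29691898, 199.14646124],
       [  0.        ,   0.        ,   1.        ]]), 'k1': -0.04336846468237726, 'eye': array([ 284.32223504,   -5.66260784, 1213.9691618 ]), 'orientation': array([-2.89299742, -0.00624669, -1.53952273])}
```

View pics/side0.png

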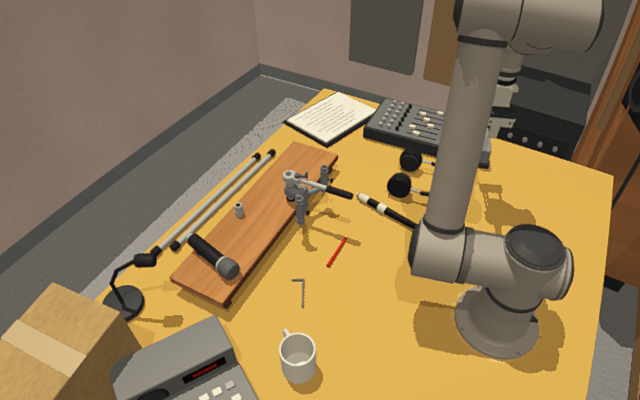

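View pics/top0.png

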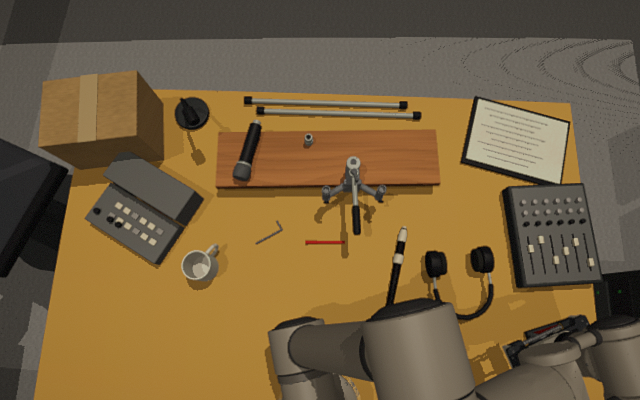

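Run:
```python
import cv2
a=cv2.imread("pics/top0.png")[140:250,300:410];cv2.imwrite("pics/top0z.png",cv2.resize(a,None,fx=5.4,fy=5.4,interpolation=cv2.INTER_CUBIC))
a=cv2.imread("pics/side0.png")[150:240,260:370];cv2.imwrite("pics/side0z.png",cv2.resize(a,None,fx=6,fy=6,interpolation=cv2.INTER_CUBIC))
```

```text
(no output)
```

View pics/top0z.png

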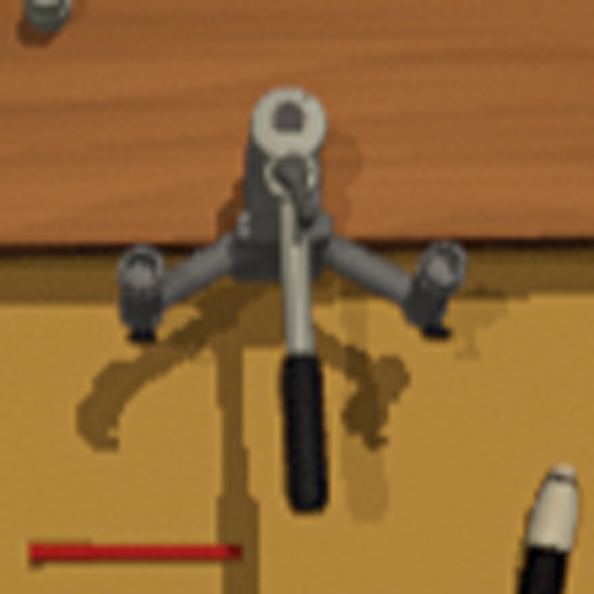

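View pics/side0z.png

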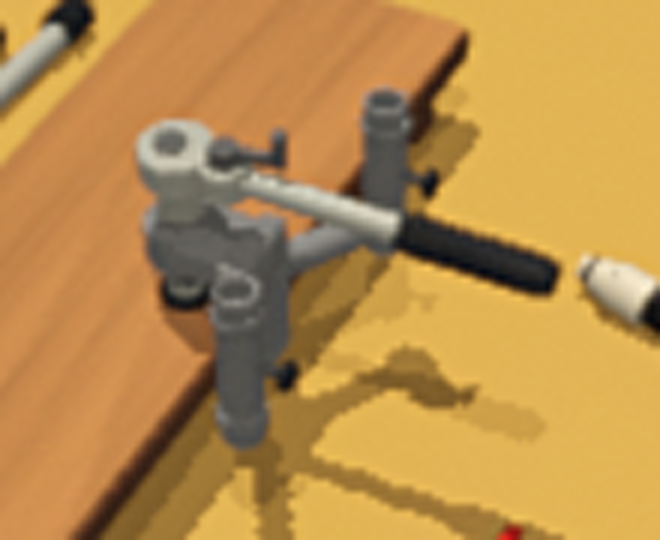

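```bash
cat > h.py <<'E'
from plant import *
import numpy as np, cv2
from scipy.spatial.transform import Rotation as R
def ray(n,u,v):
    c=get_calibration(n);K=c["mtx"]
    p=cv2.undistortPoints(np.array([[[u,v]]],float),K,np.array([c["k1"],0,0,0.]))[0,0]
    return np.array(c["eye"]),R.from_euler("xyz",c["orientation"]).apply([p[0],p[1],1])
def onz(n,u,v,z):
    e,d=ray(n,u,v);return e+d*(z-e[2])/d[2]
def tri(a,b):
    (e,d),(f,g)=ray(*a),ray(*b)
    s=np.linalg.lstsq(np.c_[d,-g],f-e,rcond=None)[0]
    p,q=e+s[0]*d,f+s[1]*g
    return (p+q)/2,np.linalg.norm(p-q)
def proj(n,P):
    c=get_calibration(n);r=R.from_euler("xyz",c["orientation"]).inv()
    return cv2.projectPoints(r.apply(np.array(P,float)-c["eye"]).reshape(-1,1,3),np.zeros(3),np.zeros(3),c["mtx"],np.array([c["k1"],0,0,0.]))[0][:,0]
E
python3 - <<'E'
from h import *
np.set_printoptions(precision=1,suppress=True)
T=lambda x,y:(300+x/5.4,140+y/5.4); S=lambda x,y:(260+x/6,150+y/6)
for nm,t,s,z in [("head",(288,118),(173,142),162),("L",(142,262),(235,287),161),("R",(447,258),(386,103),161),("grip0",(303,355),(402,228),163),("gripend",(307,508),(556,278),152),("stud",(307,217),(280,137),183),("pivot",(291,172),(228,152),166)]:
    print(nm,onz("top",*T(*t),z),onz("side",*S(*s),z),*tri(("top",*T(*t)),("side",*S(*s))))
E
```

```text
head [658.  -70.2 162. ] [657.5 -71.6 162. ] [657.1 -70.2 163.4] 0.8304274397544348
L [580.8   0.7 161. ] [579.5  -1.  161. ] [579.5   0.4 162.5] 1.7095418572365841
R [ 587.8 -150.1  161. ] [ 583.8 -147.9  161. ] [ 587.2 -150.9  158.1] 3.0632190806795188
grip0 [535.7 -79.4 163. ] [532.2 -70.5 163. ] [537.8 -80.1 153.1] 0.656064056983621
gripend [462.2 -83.2 152. ] [460.4 -86.  152. ] [460.6 -83.3 154.5] 2.5057320243119205
stud [600.  -78.9 183. ] [601.6 -78.5 183. ] [600.8 -78.7 182.9] 1.6468928434505066
pivot [628.2 -71.9 166. ] [628.2 -74.2 166. ] [627.  -71.8 168.4] 0.831948865264154
```

```bash
cat >> h.py <<'E'
np.set_printoptions(precision=3,suppress=True)
def st():
    o=get_obs();print("t%.2f"%o["time"],"p",o["tool_pos"],"rpy",o["tcp_rot"],"F",o["contact_force"],"M",o["moment"],"w%.1f"%o["grip_width"])
def to(P,rpy=(np.pi,0,0)):
    o=get_obs();r=R.from_euler("xyz",o["tcp_rot"])
    d=r.inv().apply(np.array(P)-o["tool_pos"]);w=(r.inv()*R.from_euler("xyz",rpy)).as_rotvec(degrees=True)
    print("shift units",d/20,"turn units",w/4)
E
python3 - <<'E'
from h import *
a=.066
ax=np.array([657.5,-70.4]);pv=ax-26*np.array([np.cos(a),np.sin(a)])
for t in(.36,0,-.36):
    s=pv-27*np.array([np.cos(a+t),np.sin(a+t)]);print(s,[((u-300)*5.4,(v-140)*5.4) for u,v in proj("top",[[*s,183]])],[((u-260)*6,(v-150)*6) for u,v in proj("side",[[*s,183]])])
to([604,-115,210],(np.pi,0,.066))
E
```

```text
[606.97  -83.272] [(np.float64(316.1188104809571), np.float64(203.5071435218407))] [(np.float64(275.3975343059708), np.float64(127.67328251603419))]
[604.615 -73.895] [(np.float64(296.80874108376855), np.float64(207.51206966118076))] [(np.float64(269.36524172484053), np.float64(140.5622351396217))]
[605.715 -64.291] [(np.float64(277.12561474376594), np.float64(204.72026675033575))] [(np.float64(256.6188354085074), np.float64(151.50171222162652))]
shift units [25.559 -9.154  0.824] turn units [-0.02   0.     4.796]
```

Request:
{"fn": "step_arm", "kwargs": {"moves": [1,-0.35,0,0,0,0.6,1,1,-0.35,0,0,0,0.6,1,1,-0.35,0,0,0,0.6,1,1,-0.35,0,0,0,0.6,1,1,-0.35,0,0,0,0.6,1,1,-0.35,0,0,0,0.6,1,1,-0.35,0,0,0,0.6,1,1,-0.35,0,0,0,0.6,1]}}

```text
time: 0.77
tool_pos: [346.5, -386.5, 222.6]
tcp_rot: [-3.134, 0.005, 0.043]
contact_force: [-0.3, -0.0, -0.0]
grip_width: 43.1
```

Run:
```python
from h import *
st();to([604,-115,210],(np.pi,0,.066))
```

```text
t0.77 p [ 346.461 -386.514  222.641] rpy [-3.134  0.005  0.043] F [-0.348 -0.045 -0.027] M [-0.016  0.034  0.005] w43.1
shift units [ 13.456 -13.      0.671] turn units [-0.111  0.064 -0.324]
```

Request:
{"fn": "step_arm", "kwargs": {"moves": [1,-1,0,0,0,0,1,1,-1,0,0,0,0,1,1,-1,0,0,0,0,1,1,-1,0,0,0,0,1,1,-1,0,0,0,0,1,1,-1,0,0,0,0,1,1,-1,0,0,0,0,1,1,-1,0,0,0,0,1]}}

```text
time: 1.43
tool_pos: [505.3, -212.5, 219.6]
tcp_rot: [-3.13, 0.01, 0.038]
contact_force: [0.1, -0.2, -0.3]
grip_width: 0.7
```

Run:
```python
from h import *
st();to([604,-115,210],(np.pi,0,.066))
```

```text
t1.43 p [ 505.256 -212.476  219.615] rpy [-3.13   0.01   0.038] F [ 0.12  -0.189 -0.308] M [ 0.031 -0.03  -0.022] w0.7
shift units [ 5.122 -4.679  0.485] turn units [-0.168  0.136 -0.406]
```

Request:
{"fn": "step_arm", "kwargs": {"moves": [1,-1,0,0,0,0,1,1,-1,0,0,0,0,1,1,-1,0,0,0,0,1,1,-0.8,0,0,0,-0.2,1,0.8,-0.5,0,-0.2,0.1,-0.2,1,0,0,0,0,0,0,1]}}

```text
time: 1.93
tool_pos: [603.2, -112.0, 216.3]
tcp_rot: [-3.14, 0.006, 0.072]
contact_force: [-1.1, -0.3, -0.2]
grip_width: 0.1
```

Run:
```python
from h import *
st();to([604,-115,173],(np.pi,0,.066))
for n,(x,y) in(("top",(300,130)),("side",(260,120))):
    a=capture(n)[:,:,::-1];cv2.imwrite(f"pics/{n}1.png",a)
    cv2.imwrite(f"pics/{n}1z.png",cv2.resize(a[y:y+110,x:x+120],None,fx=5,fy=5,interpolation=cv2.INTER_CUBIC))
```

```text
t1.93 p [ 603.188 -111.981  216.338] rpy [-3.14   0.006  0.072] F [-1.14  -0.333 -0.165] M [ 0.011  0.039 -0.021] w0.1
shift units [0.043 0.156 2.167] turn units [-0.016  0.09   0.085]
```

View pics/top1z.png

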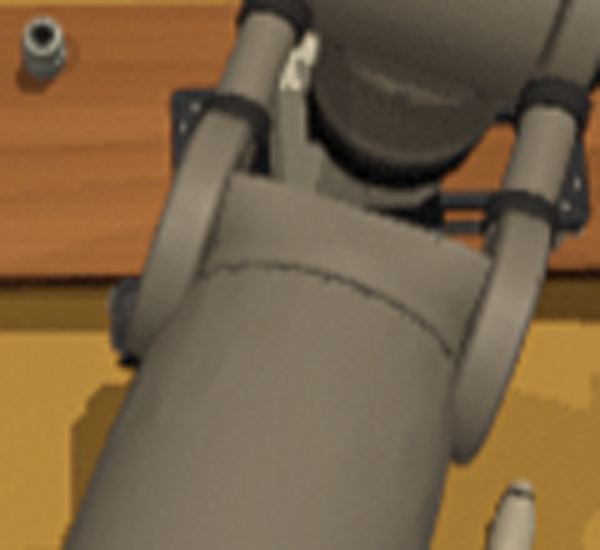

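View pics/side1z.png

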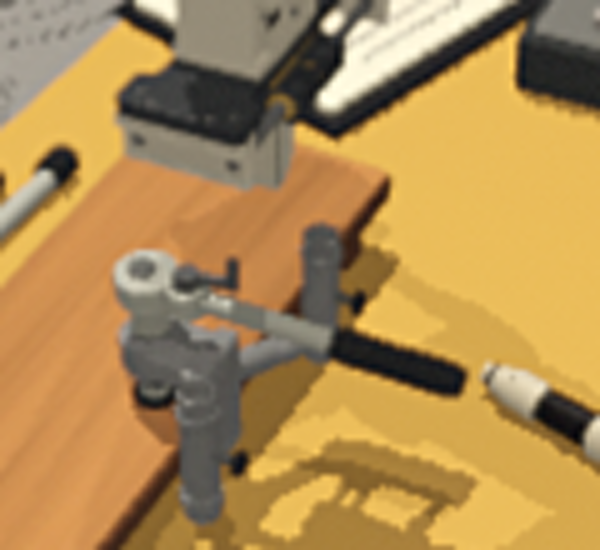

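Run:
```python
from h import *
o=get_obs();p=o["tool_pos"]
for z in(0,20,47,66): print(z,[((u-260)*5,(v-120)*5) for u,v in proj("side",[p+[0,0,z]])])
cv2.imwrite("pics/side1y.png",cv2.resize(cv2.imread("pics/side1.png")[90:210,250:370],None,fx=5,fy=5,interpolation=cv2.INTER_CUBIC))
```

```text
0 [(np.float64(265.3038734549574), np.float64(182.87549397949746))]
20 [(np.float64(264.7951467670853), np.float64(154.2064361478768))]
47 [(np.float64(264.0910640818939), np.float64(114.49415122434488))]
66 [(np.float64(263.58334407679394), np.float64(85.83257071084063))]
```

View pics/side1y.png

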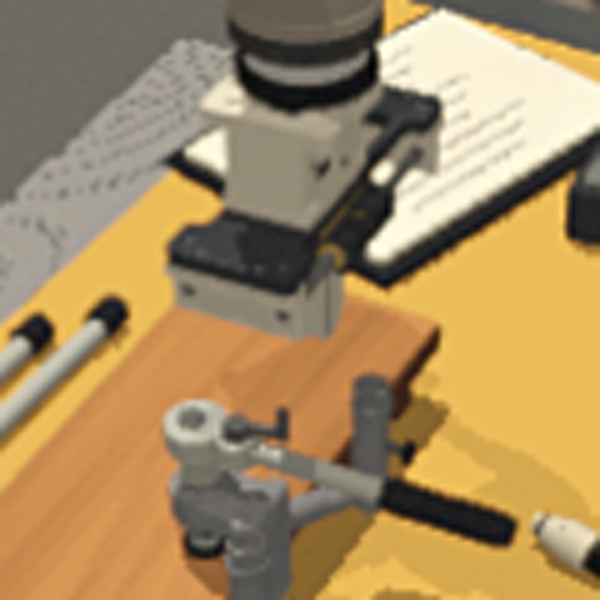

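Request:
{"fn": "step_arm", "kwargs": {"moves": [0.04,0.15,0.7,0,0,0,1,0,0,0.7,0,0,0,1,0,0,0.7,0,0,0,1,0,0,0.1,0,0,0,1]}}

```text
time: 2.37
tool_pos: [599.3, -120.7, 171.7]
tcp_rot: [-3.142, 0.009, 0.066]
contact_force: [-0.7, -0.5, 0.2]
grip_width: 0.2
```

Run:
```python
from h import *
st();to([604,-115,174],(np.pi,0,.066))
cv2.imwrite("pics/side2.png",cv2.resize(capture("side")[140:220,270:350,::-1],None,fx=7,fy=7,interpolation=cv2.INTER_CUBIC))
```

```text
t2.37 p [ 599.308 -120.708  171.709] rpy [-3.142  0.009  0.066] F [-0.683 -0.516  0.198] M [-0.015  0.083  0.018] w0.2
shift units [ 0.252 -0.269 -0.117] turn units [-0.001  0.129 -0.007]
```

View pics/side2.png

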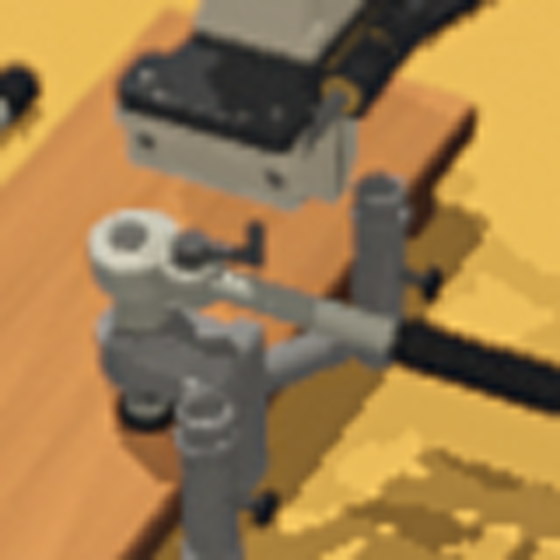

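Run:
```python
from h import *
p=get_obs()["tool_pos"]
for d in([0,0,0],[0,19,0],[0,19,30],[9,19,0],[-9,19,0],[37,95,66],[-37,95,66],[37,65,0],[-37,65,0],[37,19,0],[-37,19,0]): print(d,[((u-270)*7,(v-140)*7) for u,v in proj("side",[p+d])])
```

```text
[0, 0, 0] [(np.float64(314.6743895166749), np.float64(192.62789500924683))]
[0, 19, 0] [(np.float64(291.18980228063515), np.float64(218.58565980026026))]
[0, 19, 30] [(np.float64(289.9609676693263), np.float64(160.75753928847888))]
[9, 19, 0] [(np.float64(272.1031261700098), np.float64(211.63434814402967))]
[-9, 19, 0] [(np.float64(310.37960088790373), np.float64(225.57683561767615))]
[37, 95, 66] [(np.float64(103.21365880625433), np.float64(166.43317811404856))]
[-37, 95, 66] [(np.float64(270.6166177272533), np.float64(227.70582130085617))]
[37, 65, 0] [(np.float64(153.4911127136088), np.float64(253.85531507361233))]
[-37, 65, 0] [(np.float64(313.2223939124529), np.float64(313.9730813016725))]
[37, 19, 0] [(np.float64(213.37908683844586), np.float64(190.26159380788954))]
[-37, 19, 0] [(np.float64(370.7431979543554), np.float64(247.58341278083805))]
```

Run:
```python
from h import *
a=capture("side")[:,:,::-1];cv2.imwrite("pics/side3.png",a)
cv2.imwrite("pics/side3z.png",cv2.resize(a[80:190,270:370],None,fx=5.4,fy=5.4,interpolation=cv2.INTER_LANCZOS4))
cv2.imwrite("pics/top0g.png",cv2.resize(cv2.imread("pics/top0.png")[280:400,460:640],None,fx=4.4,fy=4.4,interpolation=cv2.INTER_LANCZOS4))
```

```text
(no output)
```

View pics/side3z.png

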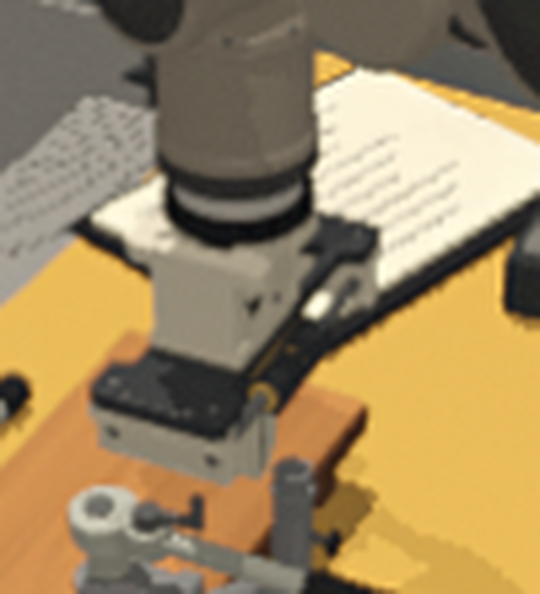

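View pics/top0g.png

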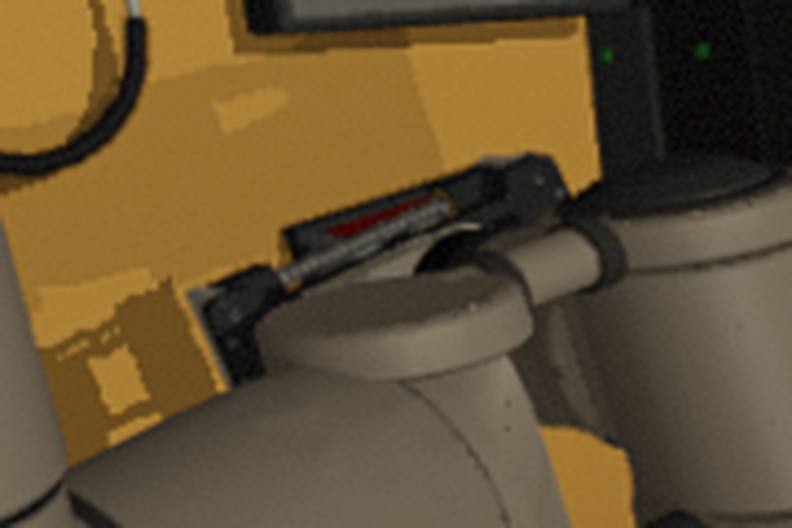

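Request:
{"fn": "step_arm", "kwargs": {"moves": [0.2,-0.3,-0.12,0,0.1,0,1,0.1,-0.2,0,0,0,0,1,0,-0.2,0,0,0,0,1]}}

```text
time: 2.72
tool_pos: [606.3, -107.8, 179.2]
tcp_rot: [3.139, -0.005, 0.062]
contact_force: [-0.7, -0.7, 0.0]
grip_width: 0.3
```

Request:
{"fn": "step_arm", "kwargs": {"moves": [0,0,0,0,0,0,1]}}

```text
time: 2.8
tool_pos: [606.7, -106.9, 180.1]
tcp_rot: [3.139, -0.006, 0.063]
contact_force: [0.5, 0.4, -0.0]
grip_width: 0.6
```

Request:
{"fn": "step_arm", "kwargs": {"moves": [-0.1,0,0.25,0,0.05,0,1,0,0,0,0,0,0,1,0,0,0,0,0,0,1]}}

```text
time: 3.05
tool_pos: [605.1, -106.4, 176.0]
tcp_rot: [3.138, -0.012, 0.064]
contact_force: [0.5, 0.4, -0.5]
grip_width: 0.6
```

Run:
```python
from h import *
st()
cv2.imwrite("pics/side4.png",cv2.resize(capture("side")[140:220,270:350,::-1],None,fx=7,fy=7,interpolation=cv2.INTER_CUBIC))
```

```text
t3.05 p [ 605.11  -106.364  175.973] rpy [ 3.138 -0.012  0.064] F [ 0.471  0.448 -0.527] M [ 0.005 -0.032  0.023] w0.6
```

View pics/side4.png

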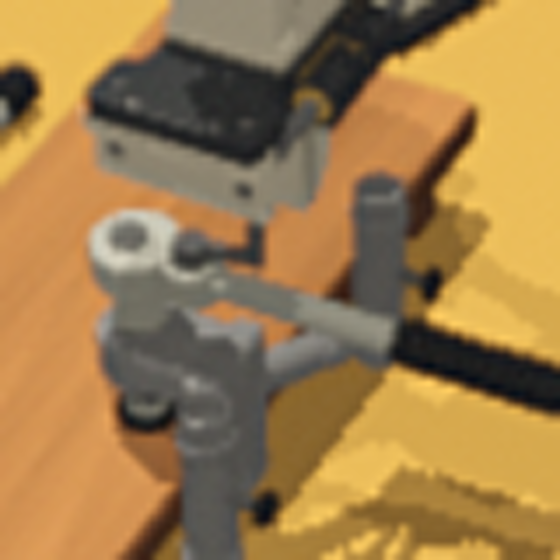

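Request:
{"fn": "step_arm", "kwargs": {"moves": [0,-0.15,0.05,0,0,0,1,0,0,0,0,0,0,1]}}

```text
time: 3.27
tool_pos: [604.6, -103.3, 174.5]
tcp_rot: [3.138, -0.011, 0.064]
contact_force: [-0.0, 0.5, -0.6]
grip_width: 0.4
```

Request:
{"fn": "step_arm", "kwargs": {"moves": [0,-0.15,0,0,0.1,0,1,0,0,0,0,0,0,1]}}

```text
time: 3.43
tool_pos: [604.4, -100.0, 174.3]
tcp_rot: [3.138, -0.019, 0.064]
contact_force: [-0.1, -0.1, -0.1]
grip_width: 0.7
```

Request:
{"fn": "step_arm", "kwargs": {"moves": [0,-0.15,0,0,0,0,1,0,0,0,0,0,0,1]}}

```text
time: 3.6
tool_pos: [604.1, -96.7, 174.3]
tcp_rot: [3.138, -0.019, 0.064]
contact_force: [0.3, 0.8, -0.4]
grip_width: 0.4
```

Request:
{"fn": "step_arm", "kwargs": {"moves": [0,-0.1,0,0,0,0,1,0,0,0,0,0,0,1]}}

```text
time: 3.77
tool_pos: [604.0, -94.5, 174.4]
tcp_rot: [3.138, -0.019, 0.064]
contact_force: [0.4, -1.3, 0.1]
grip_width: 0.2
```

Request:
{"fn": "step_arm", "kwargs": {"moves": [0,-0.1,0,0,0,0,1,0,0,0,0,0,0,1]}}

```text
time: 3.93
tool_pos: [603.8, -92.6, 174.5]
tcp_rot: [3.138, -0.019, 0.064]
contact_force: [0.4, 0.1, 0.8]
grip_width: 0.5
```

Run:
```python
from h import *
st()
cv2.imwrite("pics/side5.png",cv2.resize(capture("side")[140:220,270:350,::-1],None,fx=7,fy=7,interpolation=cv2.INTER_CUBIC))
```

```text
t3.93 p [603.841 -92.628 174.507] rpy [ 3.138 -0.019  0.064] F [0.363 0.143 0.784] M [-0.13   0.099 -0.042] w0.5
```

View pics/side5.png

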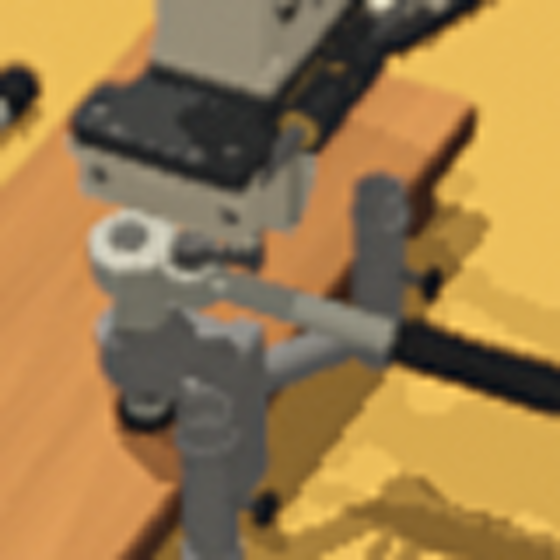

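Request:
{"fn": "step_arm", "kwargs": {"moves": [0,-0.1,0,0,0,0,1,0,0,0,0,0,0,1]}}

```text
time: 4.15
tool_pos: [603.7, -91.0, 174.6]
tcp_rot: [3.137, -0.019, 0.064]
contact_force: [-0.7, -0.8, 0.5]
grip_width: 0.2
```

Request:
{"fn": "step_arm", "kwargs": {"moves": [0,-0.1,0,0,0,0,1,0,0,0,0,0,0,1]}}

```text
time: 4.32
tool_pos: [603.6, -88.7, 174.6]
tcp_rot: [3.137, -0.019, 0.064]
contact_force: [1.4, 0.5, -0.2]
grip_width: 0.7
```

Run:
```python
from h import *
st()
cv2.imwrite("pics/side6.png",cv2.resize(capture("side")[140:220,270:350,::-1],None,fx=7,fy=7,interpolation=cv2.INTER_CUBIC))
```

```text
t4.32 p [603.577 -88.677 174.607] rpy [ 3.137 -0.019  0.064] F [ 1.447  0.505 -0.215] M [-0.013  0.036 -0.006] w0.7
```

View pics/side6.png

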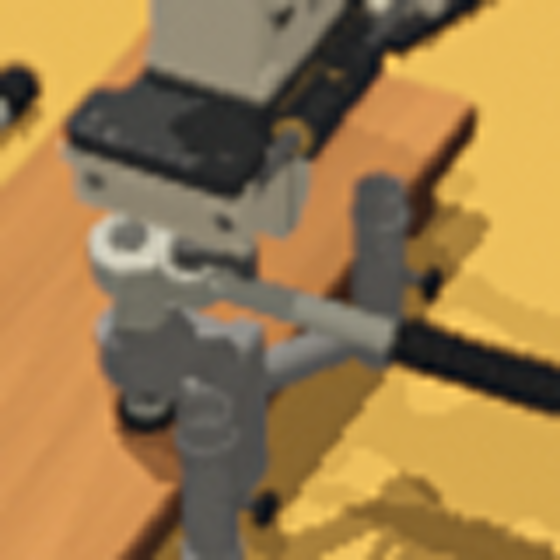

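Request:
{"fn": "step_arm", "kwargs": {"moves": [0,-0.1,0,0,0,0,1,0,0,0,0,0,0,1]}}

```text
time: 4.53
tool_pos: [603.5, -86.4, 174.5]
tcp_rot: [3.138, -0.019, 0.064]
contact_force: [0.2, 0.0, -0.9]
grip_width: 0.8
```

Request:
{"fn": "step_arm", "kwargs": {"moves": [0,-0.1,0,0,0,0,1,0,0,0,0,0,0,1]}}

```text
time: 4.7
tool_pos: [603.4, -84.0, 174.4]
tcp_rot: [3.138, -0.019, 0.064]
contact_force: [1.0, 0.1, -0.2]
grip_width: 0.4
```

Run:
```python
from h import *
st()
cv2.imwrite("pics/side7.png",cv2.resize(capture("side")[140:220,270:350,::-1],None,fx=7,fy=7,interpolation=cv2.INTER_CUBIC))
```

```text
t4.70 p [603.419 -84.014 174.36 ] rpy [ 3.138 -0.019  0.064] F [ 1.013  0.061 -0.236] M [0.037 0.065 0.009] w0.4
```

View pics/side7.png

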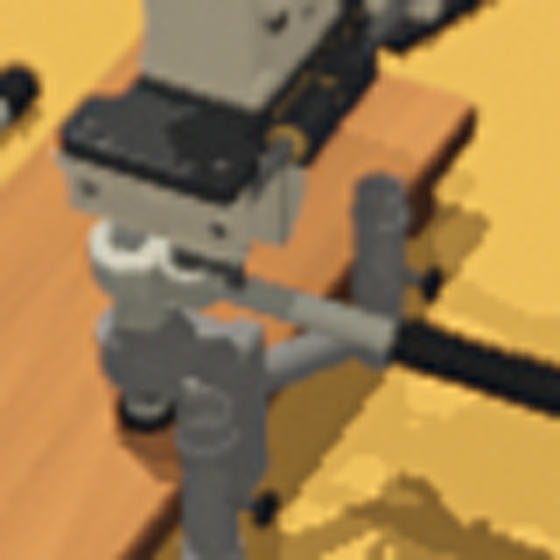

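Request:
{"fn": "step_arm", "kwargs": {"moves": [0,0.7,0,0,0,0,1,0,0.5,0,0,-0.25,0,1,0,0,0,0,0,0,1]}}

```text
time: 5.0
tool_pos: [605.1, -109.9, 174.6]
tcp_rot: [3.137, -0.001, 0.066]
contact_force: [-0.6, -0.3, 0.1]
grip_width: 0.3
```

Run:
```python
from h import *
st()
cv2.imwrite("pics/side8.png",cv2.resize(capture("side")[140:220,270:350,::-1],None,fx=7,fy=7,interpolation=cv2.INTER_CUBIC))
```

```text
t5.00 p [ 605.117 -109.89   174.649] rpy [ 3.137 -0.001  0.066] F [-0.61  -0.337  0.148] M [ 0.019  0.032 -0.009] w0.3
```

View pics/side8.png

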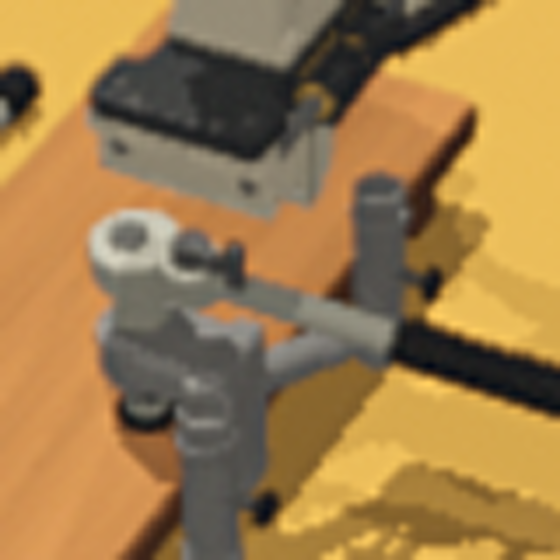

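Request:
{"fn": "step_arm", "kwargs": {"moves": [0,0,-1,0,0,0,0,-0.5,0,-1,0,0,0,0,-1,-0.3,0,0,0,0,0,-1,-0.4,0,0,0,0,0,-1,-0.3,0,0,0,0,0,-1,-0.3,0,0,0,0,0,-0.5,0,0,0,0,0,0,0,0,0,0,0,0,0]}}

```text
time: 5.72
tool_pos: [498.8, -90.1, 214.4]
tcp_rot: [3.139, -0.004, 0.063]
contact_force: [1.2, -0.4, -0.4]
grip_width: 45.3
```

Run:
```python
from h import *
st();to([500.9,-80.8,135],(np.pi,0,.066))
a=capture("side")[:,:,::-1]
cv2.imwrite("pics/side9.png",cv2.resize(a[110:230,260:400],None,fx=5,fy=5,interpolation=cv2.INTER_CUBIC))
```

```text
t5.72 p [498.789 -90.116 214.393] rpy [ 3.139 -0.004  0.063] F [ 1.228 -0.352 -0.388] M [0.054 0.033 0.016] w45.3
shift units [ 0.118 -0.47   3.969] turn units [ 0.042 -0.061 -0.043]
```

View pics/side9.png

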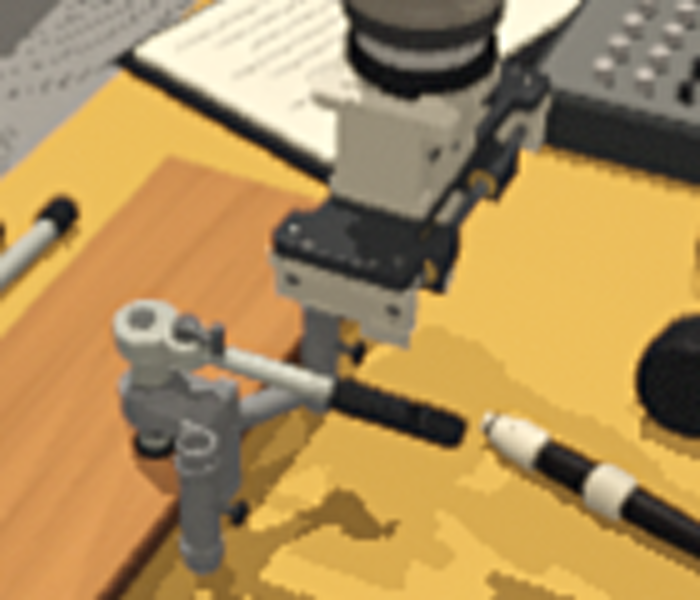

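Request:
{"fn": "step_arm", "kwargs": {"moves": [0.1,-0.45,0.3,0,0,0,0,0,0,0,0,0,0,0,0,0,0.6,0,0,0,0,0,0,0.6,0,0,0,0,0,0,0,0,0,0,0]}}

```text
time: 6.18
tool_pos: [505.6, -80.3, 183.3]
tcp_rot: [3.138, -0.01, 0.063]
contact_force: [-1.0, 0.1, 0.4]
grip_width: 45.7
```

Run:
```python
from h import *
st();to([500.9,-80.8,135],(np.pi,0,.066))
```

```text
t6.18 p [505.61  -80.255 183.257] rpy [ 3.138 -0.01   0.063] F [-0.997  0.131  0.384] M [-0.007  0.051 -0.004] w45.7
shift units [-0.26   0.003  2.41 ] turn units [ 0.055 -0.137 -0.042]
```

Request:
{"fn": "step_arm", "kwargs": {"moves": [-0.2,0,0.5,0,-0.1,0,0,0,0,0.6,0,0,0,0,0,0,0.6,0,0,0,0,0,0,0.4,0,0,0,0,0,0,0,0,0,0,0,0,0,0,0,0,0,0]}}

```text
time: 6.68
tool_pos: [503.4, -80.4, 137.8]
tcp_rot: [3.138, -0.001, 0.064]
contact_force: [0.4, 0.6, 0.8]
grip_width: 46.2
```

Run:
```python
from h import *
st();to([500.9,-80.8,135],(np.pi,0,.066))
a=capture("side")[:,:,::-1]
cv2.imwrite("pics/side10.png",cv2.resize(a[110:230,260:400],None,fx=5,fy=5,interpolation=cv2.INTER_CUBIC))
```

```text
t6.68 p [503.41  -80.37  137.774] rpy [ 3.138 -0.001  0.064] F [0.371 0.608 0.793] M [ 0.079  0.048 -0.049] w46.2
shift units [-0.127  0.013  0.139] turn units [ 0.052 -0.012 -0.022]
```

View pics/side10.png

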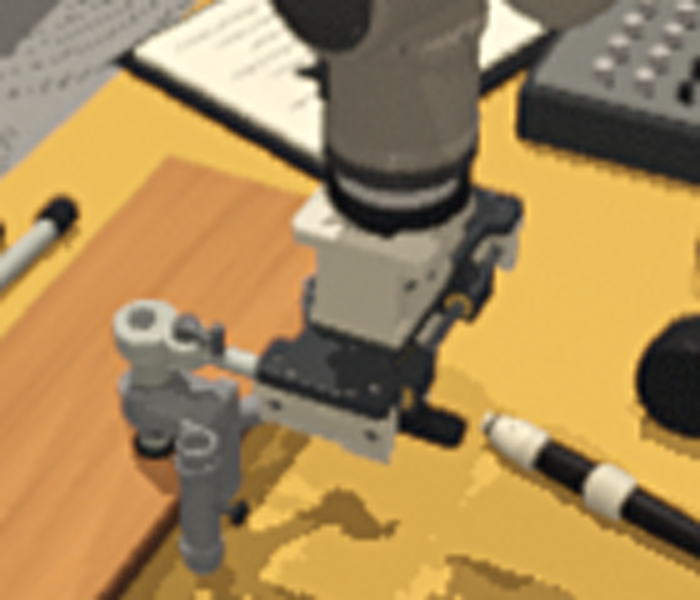

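Request:
{"fn": "step_arm", "kwargs": {"moves": [0,0,0,0,0,0,0.4,0,0,0,0,0,0,0.4,0.02,-0.55,0,0,0,1,0.4,0.02,-0.55,0,0,0,1,0.4,0.02,-0.55,0,0,0,1,0.4]}}

```text
time: 7.15
tool_pos: [503.1, -49.7, 139.5]
tcp_rot: [3.134, 0.001, -0.153]
contact_force: [-2.3, -3.9, -1.7]
grip_width: 27.9
```

```bash
cat >> h.py <<'E'
def ang():
    "pose relative to the screw axis in clamp frame"
    o=get_obs();p=o["tool_pos"]-np.array([657.5,-70.4,0]);c=.045
    r=np.hypot(p[0],p[1]);th=np.arctan2(-p[1],-p[0])  # direction angle about z
    y=np.array([np.sin(-0)*0,0,0])
    t=np.array([p[1],-p[0]])/r   # clockwise tangent
    print("r%.1f ratchet~%.3f toolyaw~%.3f Ftan(on tool) %.1f"%(r,c-th,c-o["tcp_rot"][2],o["contact_force"][:2]@t),"z%.1f"%p[2])
E
python3 - <<'E'
from h import *
st();ang()
E
```

```text
t7.15 p [503.128 -49.704 139.483] rpy [ 3.134  0.001 -0.153] F [-2.273 -3.856 -1.724] M [-0.543  0.326  0.019] w27.9
r155.8 ratchet~0.178 toolyaw~0.198 Ftan(on tool) -4.1 z139.5
```

Request:
{"fn": "step_arm", "kwargs": {"moves": [0.02,-0.55,0.05,0,0,1,0.4,0.02,-0.55,0.05,0,0,1,0.4,0.02,-0.55,0,0,0,1,0.4,0.02,-0.55,0,0,0,0.9,0.4]}}

```text
time: 7.48
tool_pos: [513.6, -9.4, 138.8]
tcp_rot: [3.126, -0.0, -0.439]
contact_force: [-3.2, -4.4, -2.6]
grip_width: 27.6
```

Run:
```python
from h import *
st();ang()
a=capture("side")[:,:,::-1]
cv2.imwrite("pics/side11.png",cv2.resize(a[110:230,260:400],None,fx=5,fy=5,interpolation=cv2.INTER_CUBIC))
```

```text
t7.48 p [513.617  -9.442 138.762] rpy [ 3.126 -0.    -0.439] F [-3.161 -4.421 -2.596] M [-0.773  0.507  0.01 ] w27.6
r156.3 ratchet~0.446 toolyaw~0.484 Ftan(on tool) -5.3 z138.8
```

View pics/side11.png

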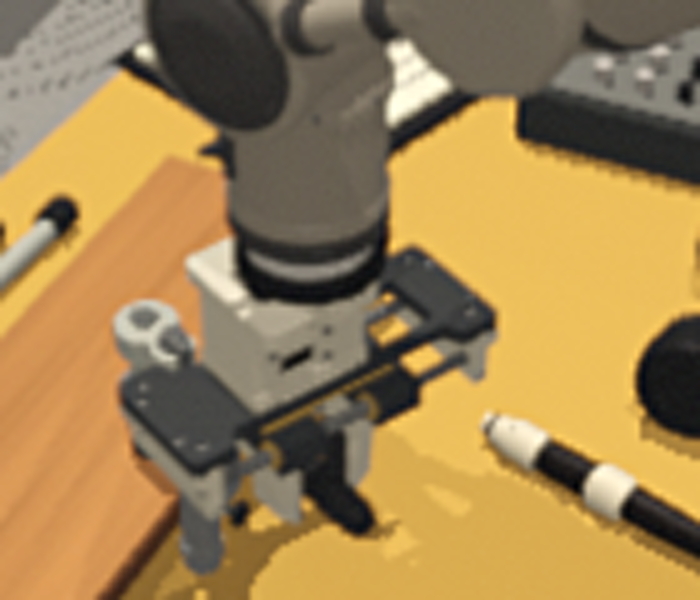

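Request:
{"fn": "step_arm", "kwargs": {"moves": [0.02,-0.55,0,0,0,0.5,0.4,0.02,0.55,0,0,0,-1,0.4,0.02,0.55,0,0,0,-1,0.4,0.02,0.55,0,0,0,-1,0.4,0.02,0.55,0,0,0,-1,0.4,0.02,0.55,0,0,0,-1,0.4,0.02,0.55,0,0,0,-1,0.4]}}

```text
time: 8.12
tool_pos: [501.8, -60.2, 141.5]
tcp_rot: [3.131, 0.004, -0.029]
contact_force: [-0.1, 1.5, -1.5]
grip_width: 27.6
```

Run:
```python
from h import *
st();ang()
```

```text
t8.12 p [501.82  -60.187 141.531] rpy [ 3.131  0.004 -0.029] F [-0.137  1.521 -1.461] M [0.355 0.117 0.05 ] w27.6
r156.0 ratchet~0.111 toolyaw~0.074 Ftan(on tool) 1.5 z141.5
```

Request:
{"fn": "step_arm", "kwargs": {"moves": [0.02,0.55,0.05,0,0,-1,0.4,0.02,0.55,0.05,0,0,-1,0.4,0.02,0.55,0.05,0,0,-1,0.4,0.02,0.55,0.05,0,0,-1,0.4,0.02,0.55,0.05,0,0,-1,0.4,0.02,0.55,0.05,0,0,-1,0.4,0.02,0.55,0,0,0,-1,0.4]}}

```text
time: 8.7
tool_pos: [517.3, -136.7, 138.9]
tcp_rot: [3.139, 0.006, 0.496]
contact_force: [-4.1, 0.3, 0.5]
grip_width: 27.5
```

Run:
```python
from h import *
st();ang()
```

```text
t8.70 p [ 517.264 -136.731  138.875] rpy [3.139 0.006 0.496] F [-4.069  0.339  0.547] M [0.111 0.531 0.079] w27.5
r155.1 ratchet~-0.397 toolyaw~-0.451 Ftan(on tool) 2.0 z138.9
```

Request:
{"fn": "step_arm", "kwargs": {"moves": [0,0.55,0,0,0,-0.5,0.4,0,0.4,0,0,0,-0.3,0.4]}}

```text
time: 8.87
tool_pos: [525.7, -154.5, 139.3]
tcp_rot: [3.141, 0.007, 0.561]
contact_force: [-1.9, 1.4, -0.1]
grip_width: 27.5
```

Run:
```python
from h import *
st();ang()
```

```text
t8.87 p [ 525.689 -154.489  139.314] rpy [3.141 0.007 0.561] F [-1.885  1.365 -0.143] M [0.185 0.301 0.014] w27.5
r156.3 ratchet~-0.523 toolyaw~-0.516 Ftan(on tool) 2.2 z139.3
```

Second tightening stroke, checking on the way.

Request:
{"fn": "step_arm", "kwargs": {"moves": [0.02,-0.55,0,0,0,1,0.4,0.02,-0.55,0,0,0,1,0.4,0.02,-0.55,0,0,0,1,0.4,0.02,-0.55,0,0,0,1,0.4,0.02,-0.55,0,0,0,1,0.4,0.02,-0.55,0,0,0,1,0.4]}}

```text
time: 9.37
tool_pos: [503.6, -101.4, 140.9]
tcp_rot: [3.127, 0.003, 0.133]
contact_force: [-1.0, -8.3, -2.7]
grip_width: 27.6
```

Run:
```python
from h import *
st();ang()
```

```text
t9.37 p [ 503.561 -101.399  140.886] rpy [3.127 0.003 0.133] F [-0.987 -8.348 -2.711] M [-1.334  0.167  0.186] w27.6
r157.0 ratchet~-0.154 toolyaw~-0.088 Ftan(on tool) -8.0 z140.9
```

Request:
{"fn": "step_arm", "kwargs": {"moves": [0.02,-0.3,0.05,0,0,0.4,0.4,0,0,0,0,0,0,0.4]}}

```text
time: 9.53
tool_pos: [502.5, -97.6, 140.8]
tcp_rot: [3.121, 0.003, 0.105]
contact_force: [0.2, -3.1, -1.6]
grip_width: 27.7
```

Run:
```python
from h import *
st();ang()
```

```text
t9.53 p [502.491 -97.564 140.85 ] rpy [3.121 0.003 0.105] F [ 0.215 -3.13  -1.622] M [-0.586 -0.05   0.127] w27.7
r157.4 ratchet~-0.128 toolyaw~-0.060 Ftan(on tool) -3.1 z140.8
```

Request:
{"fn": "step_arm", "kwargs": {"moves": [0.02,-0.45,0.02,0,0,0.7,0.4,0.02,-0.45,0.02,0,0,0.7,0.4]}}

```text
time: 9.7
tool_pos: [500.8, -84.4, 140.4]
tcp_rot: [3.113, 0.002, 0.008]
contact_force: [-4.8, -10.7, -0.5]
grip_width: 27.8
```

Run:
```python
from h import *
st();ang()
```

```text
t9.70 p [500.788 -84.38  140.413] rpy [3.113 0.002 0.008] F [ -4.811 -10.723  -0.496] M [-1.586  0.692  0.255] w27.8
r157.3 ratchet~-0.044 toolyaw~0.037 Ftan(on tool) -10.3 z140.4
```

Request:
{"fn": "step_arm", "kwargs": {"moves": [0.02,-0.45,0.02,0,0,0.6,0.4]}}

```text
time: 9.78
tool_pos: [500.2, -77.7, 140.1]
tcp_rot: [3.108, 0.002, -0.034]
contact_force: [-3.8, -11.4, -1.9]
grip_width: 28.3
```

Run:
```python
from h import *
st();ang()
```

```text
t9.78 p [500.218 -77.703 140.111] rpy [ 3.108  0.002 -0.034] F [ -3.753 -11.436  -1.927] M [-1.741  0.739  0.172] w28.3
r157.5 ratchet~-0.001 toolyaw~0.079 Ftan(on tool) -11.2 z140.1
```

Request:
{"fn": "step_arm", "kwargs": {"moves": [0.02,-0.45,0.02,0,0,0.5,0.4]}}

```text
time: 9.87
tool_pos: [499.8, -71.3, 139.7]
tcp_rot: [3.103, 0.003, -0.069]
contact_force: [-6.3, -15.7, 2.2]
grip_width: 27.5
```

Run:
```python
from h import *
st();ang()
```

```text
t9.87 p [499.798 -71.301 139.735] rpy [ 3.103  0.003 -0.069] F [ -6.252 -15.704   2.246] M [-2.622  1.139  0.041] w27.5
r157.7 ratchet~0.039 toolyaw~0.114 Ftan(on tool) -15.7 z139.7
```

Request:
{"fn": "step_arm", "kwargs": {"moves": [0,0,0,0,0,0,0.4]}}

```text
time: 9.95
tool_pos: [499.4, -72.4, 140.1]
tcp_rot: [3.1, 0.003, -0.068]
contact_force: [-0.3, -5.2, -1.8]
grip_width: 27.4
```

Run:
```python
from h import *
st();ang()
```

```text
t9.95 p [499.425 -72.414 140.146] rpy [ 3.1    0.003 -0.068] F [-0.334 -5.187 -1.797] M [-0.887  0.354  0.046] w27.4
r158.1 ratchet~0.032 toolyaw~0.113 Ftan(on tool) -5.2 z140.1
```

Request:
{"fn": "step_arm", "kwargs": {"moves": [0,0,0,0,0,0,0.4,0,0,0,0,0,0,0.4]}}

```text
time: 10.12
tool_pos: [499.4, -74.3, 141.1]
tcp_rot: [3.097, 0.001, -0.065]
contact_force: [-1.1, -1.5, -1.2]
grip_width: 27.4
```

Run:
```python
from h import *
st();ang()
```

```text
t10.12 p [499.405 -74.333 141.088] rpy [ 3.097  0.001 -0.065] F [-1.068 -1.539 -1.238] M [-0.341  0.139  0.033] w27.4
r158.1 ratchet~0.020 toolyaw~0.110 Ftan(on tool) -1.5 z141.1
```

Request:
{"fn": "step_arm", "kwargs": {"moves": [0,-0.3,0,0,0,0,0.4]}}

```text
time: 10.2
tool_pos: [499.4, -70.4, 141.0]
tcp_rot: [3.094, 0.002, -0.064]
contact_force: [-4.4, -12.7, -5.0]
grip_width: 27.5
```

Request:
{"fn": "step_arm", "kwargs": {"moves": [0,-0.35,0,0,0,0,0.4]}}

```text
time: 10.28
tool_pos: [499.1, -65.7, 140.7]
tcp_rot: [3.091, 0.003, -0.063]
contact_force: [-4.1, -13.8, -2.4]
grip_width: 27.6
```

Run:
```python
from h import *
st();ang()
```

```text
t10.28 p [499.073 -65.665 140.668] rpy [ 3.091  0.003 -0.063] F [ -4.126 -13.849  -2.372] M [-2.133  0.759 -0.098] w27.6
r158.5 ratchet~0.075 toolyaw~0.108 Ftan(on tool) -14.0 z140.7
```

Request:
{"fn": "step_arm", "kwargs": {"moves": [0,0.1,0,0,0,0,0.4,0,0.1,0,0,0,0,0,0,0,0,0,0,0,0,0,0,0,0,0,0,0,0,0,0,0,0,0,0]}}

```text
time: 10.7
tool_pos: [499.7, -70.3, 142.1]
tcp_rot: [3.09, 0.0, -0.061]
contact_force: [0.5, -0.6, 0.1]
grip_width: 45.0
```

Run:
```python
from h import *
st();ang()
a=capture("side")[:,:,::-1]
cv2.imwrite("pics/side12.png",cv2.resize(a[110:230,260:400],None,fx=5,fy=5,interpolation=cv2.INTER_CUBIC))
```

```text
t10.70 p [499.653 -70.286 142.057] rpy [ 3.09   0.    -0.061] F [ 0.542 -0.627  0.053] M [ 0.079  0.058 -0.052] w45.0
r157.8 ratchet~0.046 toolyaw~0.106 Ftan(on tool) -0.6 z142.1
```

View pics/side12.png

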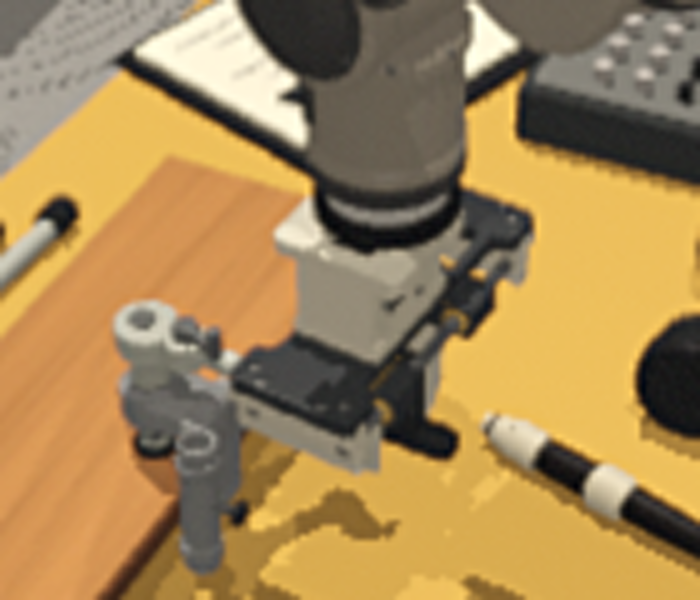

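Request:
{"fn": "step_arm", "kwargs": {"moves": [0,0,-0.6,0,0,0,-0.1,0,0,-1,0,0,0,-0.1,0,0,-1,0,0,0,-0.1,0,0,-1,0,0,0,-0.1,0,0,-1,0,0,0,-0.1,-1,0,-0.5,0,0,0,-0.1,-1,0,0,0,0,0,-0.1,0,0,0,0,0,0,-0.1]}}

```text
time: 11.42
tool_pos: [459.1, -60.0, 248.2]
tcp_rot: [3.094, 0.002, -0.057]
contact_force: [0.7, 0.0, 0.1]
grip_width: 50.6
```

Request:
{"fn": "step_arm", "kwargs": {"moves": [0,1,0,0,0,0,-0.1,0,1,0,0,0,0,-0.1,0,1,0,0,0,0,-0.1,0,1,0,0,0,0,-0.1,0,1,0,0,0,0,-0.1,0,1,0,0,0,0,-0.1,0,1,0,0,0,0,-0.1,0,0,0,0,0,0,-0.1]}}

```text
time: 12.08
tool_pos: [454.3, -203.6, 255.5]
tcp_rot: [3.096, -0.003, -0.051]
contact_force: [-1.1, 0.3, 1.0]
grip_width: 50.7
```

Run:
```python
from h import *
st()
for n,(x,y) in(("top",(300,130)),("side",(260,130))):
    a=capture(n)[:,:,::-1];cv2.imwrite(f"pics/{n}13.png",a)
    cv2.imwrite(f"pics/{n}13z.png",cv2.resize(a[y:y+110,x:x+120],None,fx=5,fy=5,interpolation=cv2.INTER_CUBIC))
```

```text
t12.08 p [ 454.268 -203.596  255.529] rpy [ 3.096 -0.003 -0.051] F [-1.129  0.282  0.971] M [ 0.016  0.036 -0.031] w50.7
```

View pics/top13.png

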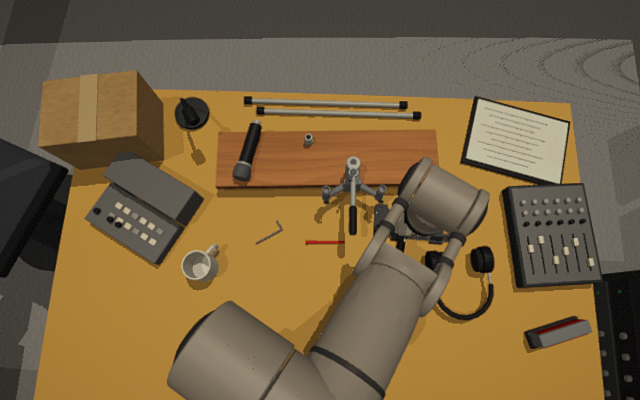

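View pics/side13z.png

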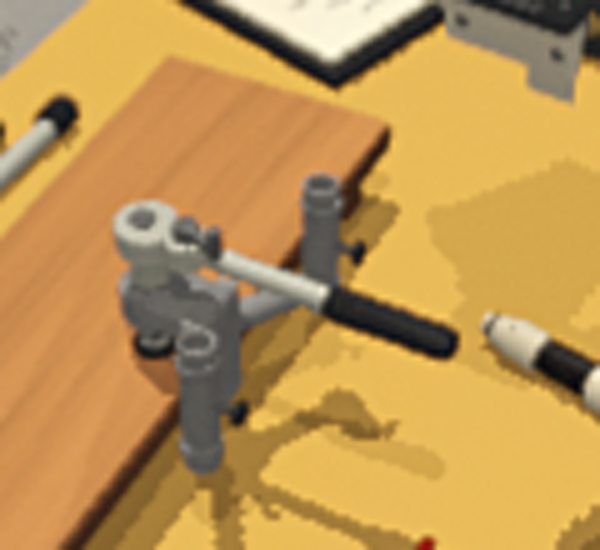

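View pics/top13z.png

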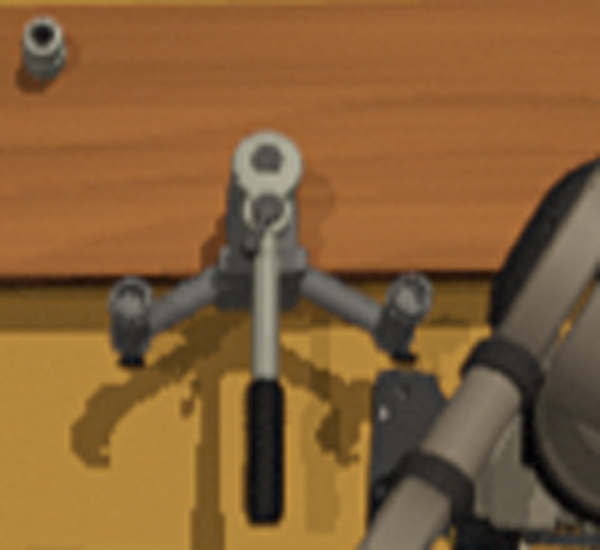

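Run:
```python
from h import *
st();print(close_job())
```

```text
t12.18 p [ 454.042 -200.88   255.291] rpy [ 3.098 -0.003 -0.05 ] F [ 0.722 -0.019  0.347] M [0.124 0.015 0.054] w50.6
the job is handed in; nothing more can be done
None
```

I flipped the reversing lever to the tighten side and tightened the clamp screw until the pull at the grip reached about 14 N, roughly 2.2 N m. I handed the job in at 12.2 s; no verdict was reported.

- **Lever:** I pushed the stud over with the closed fingers in steps of 2–3 mm. The wrist readings stayed at noise level, about 1.5 N at most. Both final pictures show the lever tip on the +y (tighten) side.
- **Tightening:** I worked the handle with the fingers loosely straddling the grip: one tightening stroke, one return, then a second tightening stroke. The second stroke met torque rising at about 3 N m per radian, as expected once the foot bears on the ledge.
- **Final force:** After relaxing, a second pull moved the handle slightly further and ended at 14.0 N.
- **Readings that disagreed:** One reading during the stroke jumped to 15.7 N (about 2.5 N m), and the slope suggested nearer 1.9 to 2.0 N m. All of these are inside the 1.5–2.7 N m window. I could not measure the foot load itself.
- **Last look:** The ratchet is on the screw with its handle at about +0.05 rad. The gripper is clear and touching nothing. In the pictures the bystanders look unmoved, though the arm partly hides the headphones and recorder in the top view.

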